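# Nest the stepped desk-tidy pots on the clinic desk

## Robot

A 6-joint arm with a two-finger parallel gripper is mounted at the origin on the work surface. World frame = base frame: x ahead of the robot, y to its left, z up, the work surface at z = 0. Lengths are in m, angles in degrees, forces in N, time in s.
With the tool pointing down it reaches from about 0.325 to 0.85 m from the base axis. Payload 15.5 kg.
Tool frame: the origin (TCP) lies midway between the tips of the shut fingers; the grasp point (between the pads) lies 19 mm behind it; z points along the fingers, y is the line along which they close (so a half turn about z gives the same grasp; the last joint's range is limited). The gripper opens to 91 mm and grips with 3 to 60 N. Pads are 32 mm wide; open, the fingers measure 118 mm over their backs; the gripper's body (76 mm by 178 mm) begins 60 mm behind the grasp point.
Start: joints at [-5.472, 28.281, 77.091, -0, 74.628, -5.472], TCP at [0.625, 0, 0.214] pointing down, gripper open.
Joint ranges: [-166.48, 166.48], [-47.26, 123.95], [12.59, 153.08], [-70.14, 250.14], [6.76, 159.57], [-176.63, 176.63]. Speed limits (degrees/s): [108.29, 108.29, 147.25, 172.46, 172.46, 172.46].

## Interface

Orientations are given as a 3x3 rotation matrix whose columns are the frame's x, y, z axes.
In Python, from bench import ctrl gives the robot as it stands. The module is installed in compiled form; this text tells all that it offers. Calls block until the motion is done:
- ctrl.goto(position, orientation): joint-space move of the TCP to a pose.
- ctrl.move_l(position, vel=0.15, ori=None, contact_N=None): straight line of the TCP; ori=None keeps the orientation; vel is the mean speed in m/s. With contact_N (N) it stops when the force on the tool has changed by that much, and returns True; else False.
- ctrl.movej(angles): joint-space move.
- ctrl.command_gripper(opening): opening from 0.0 (shut) to 1.0 (fully open); the grip force is fixed at half the most; returns when the fingers have stopped.
- ctrl.sleep(seconds).
- ctrl.ik(position, orientation): joint angles nearest the present ones, or None.
- ctrl.read_camera(name): name is "scene" or "side" or "wrist"; returns the picture (420x560x3 uint8, blue, green, red); there is no depth.
- ctrl.camera_params(name): a dict with "fx", "fy", "cx", "cy" (pixels), "pose" (4x4, takes a point from camera to world coordinates); the wrist camera has in their place "T_tool_cam" (4x4, takes a point from camera to tool coordinates, whose origin is the TCP and whose axes are the flange's). Camera axes: x right, y up, looking along -z (the intrinsics and any distortion apply to the point x, -y, -z); pixel columns grow to the right and rows downward; lengths in m; the calibration is good to about 2 mm. A picture is of the moment at which its call begins: read the wrist's pose just before it. camera_params takes no time and is no camera call.
A pose or a line that the arm cannot do raises ctrl.MotionError and nothing moves.
- ctrl.sign_off(): hands the job in; it is judged then, once.
Readings, each from a call of its own:
- ctrl.current_t(): time.
- ctrl.current_q(): joint angles.
- ctrl.current_dq(): joint speeds.
- ctrl.current_effort(): joint torques, N m.
- ctrl.current_tool_pos(): TCP position.
- ctrl.current_eef_rot(): TCP orientation.
- ctrl.current_contact_force(): force on the tool from outside, world axes, zero at the start.
- ctrl.current_wrist_torque(): the same for the moment, N m.
- ctrl.current_grip_width(): opening from 0.0 (shut) to 1.0 (fully open).
- ctrl.current_grasp_force(): force on a finger pad.
Only numpy, scipy, OpenCV 4.12 (cv2) and the standard library are available. Lean on these libraries where they do the work, as an engineer would, in place of code of your own. Each camera call takes 0.05 s, during which the arm holds its last target. There are 200 camera calls.

## Task

Put the empty blue desk-tidy set back together, working from the largest down: first stand the medium blue pot inside the large blue pot and let go of it, then stand the small blue pot inside the medium one. Lower each pot to the bottom gently instead of dropping it, leave the large pot about where it stands, and do not disturb the black pen pot, which is in use.

Things in the scene. Friction and masses are not known exactly. Their poses are not given: they have to be found in the camera images.
- large_pot: Large blue pot, empty, round with straight upright walls and open top: 90 mm outside diameter, 84 mm inside, 50 mm tall, floor 4 mm thick, 0.35 kg. It stands on the desk and stays there. Origin: centre of its underside, z up.
- medium_pot: Medium blue pot, empty, round with straight upright walls and open top: 60 mm outside diameter, 54 mm inside, 85 mm tall, floor 4 mm thick, about 0.1 kg. It stands loose on the desk; nested, its top 39 mm stand above the large pot's rim. Origin: centre of its underside, z up.
- small_pot: Small blue pot, empty, a slim round tube with a floor and open top: 34 mm outside diameter, 28 mm inside, 120 mm tall, floor 4 mm thick, about 0.06 kg. It stands loose on the desk; nested, its top 39 mm stand above the medium pot's rim. Origin: centre of its underside, z up.
- pen_pot: Black pot, 60 mm outside diameter, 85 mm tall, in use: four coloured pens stand in it, up to 135 mm above the desk. A bystander, not part of the set. Origin: centre of its underside, z up.
Things that resemble listed ones, but are neither listed nor needed, are in the scene too. What is shaped like the medium_pot but turquoise is not meant.

How it is judged (in metres and radians):
On the way, in this order (a step that is already met when the one before it is completed fails the run):
1. the medium pot stands inside the large pot, let go, while the small pot is still outside (horizontal distance between medium_pot and large_pot below 0.015 m and z of medium_pot in the frame of large_pot below 0.01 m and angle between medium_pot's own z axis and vertical below 0.17 rad and contact force between the fingers and medium_pot below 0.1 N and horizontal distance between small_pot and medium_pot above 0.04 m), for 0.2 s.
2. the small pot stands inside the medium pot (horizontal distance between small_pot and medium_pot below 0.015 m and z of small_pot in the frame of medium_pot below 0.01 m), for 0.2 s.
At the end, for the whole second after the job is handed in: The medium pot stands on the floor of the large pot and the small pot on the floor of the medium pot (axes within 15 mm, undersides less than 10 mm above the outer pot's underside), all upright within 10 degrees, released and at rest, the large pot within 50 mm of where it began (all of step 2 and horizontal distance between medium_pot and large_pot below 0.015 m and z of medium_pot in the frame of large_pot below 0.01 m and angle between each of large_pot, medium_pot, small_pot's own z axis and vertical below 0.17 rad and distance of large_pot from where it was at the start of the episode below 0.05 m and linear speed of each of large_pot, medium_pot, small_pot below 0.02 m/s); the robot touches nothing.
It fails at once if the black pen pot is shifted by more than 30 mm or tipped (distance of pen_pot from where it was at the start of the episode above 0.03 m or angle between pen_pot's own z axis and vertical above 0.26 rad).
It fails at once if the medium pot is dropped into the large pot (faster than 0.8 m/s near its floor) (horizontal distance between medium_pot and large_pot below 0.03 m and z of medium_pot in the frame of large_pot below 0.03 m and linear speed of medium_pot above 0.8 m/s).
It fails at once if the small pot is dropped into the medium pot (faster than 0.8 m/s near its floor) (horizontal distance between small_pot and medium_pot below 0.03 m and z of small_pot in the frame of medium_pot below 0.03 m and linear speed of small_pot above 0.8 m/s).
It also fails if it takes over 69 s, if anything falls off the work surface, if the arm or the gripper's body presses on something with over 40 N, if the wrist force passes 120 N, or if a joint passes its speed limit or range.

## Working session

There is one attempt and no reset: what is moved stays moved. The work goes in short steps, each a Python script; the robot and the scene stay as the last script left them, time stands still between calls to the robot, and variables do not carry over. Pictures are saved under pics/ and viewed, at most 10 in all, crops included, and the job is handed in when it is done.

```bash
mkdir -p pics; ls
python3 - <<'E'
from bench import ctrl
import cv2,numpy as np
for n in ["scene","side","wrist"]:
    im=ctrl.read_camera(n); cv2.imwrite(f"pics/{n}0.png",im); print(n,ctrl.camera_params(n))
a=[cv2.imread(f"pics/{n}0.png") for n in ["scene","side"]]
cv2.imwrite("pics/both0.png",np.vstack(a)[:, :])
E
```

```text
pics
scene {'fx': 443.526931408743, 'fy': 443.526931408743, 'cx': 288.1874879099234, 'cy': 205.5842765722081, 'pose': array([[-0.07308011, -0.63800801,  0.76655403,  1.21017106],
       [ 0.99725653, -0.03767088,  0.06372062,  0.06413299],
       [-0.0117775 ,  0.76910772,  0.63901065,  0.55881342],
       [ 0.        ,  0.        ,  0.        ,  1.        ]])}
side {'fx': 431.8621377574228, 'fy': 431.8621377574228, 'cx': 281.90003425633967, 'cy': 210.36761158653306, 'pose': array([[ 0.98129229,  0.10326932, -0.16248349,  0.41439433],
       [-0.19163245,  0.60504684, -0.77278414, -0.71199122],
       [ 0.01850523,  0.78946423,  0.61351755,  0.62372809],
       [ 0.        ,  0.        ,  0.        ,  1.        ]])}
wrist {'fx': 304.35162375273933, 'fy': 304.35162375273933, 'cx': 279.04523330594304, 'cy': 211.1385454357367, 'T_tool_cam': array([[ 3.28960940e-04,  9.65589303e-01,  2.60071507e-01,
         7.32730067e-02],
       [ 9.99999839e-01, -4.38017332e-04,  3.61377395e-04,
         1.01269395e-03],
       [ 4.62857975e-04,  2.60071346e-01, -9.65589292e-01,
        -1.71280956e-01],
       [ 0.00000000e+00,  0.00000000e+00,  0.00000000e+00,
         1.00000000e+00]])}
```

View pics/scene0.png

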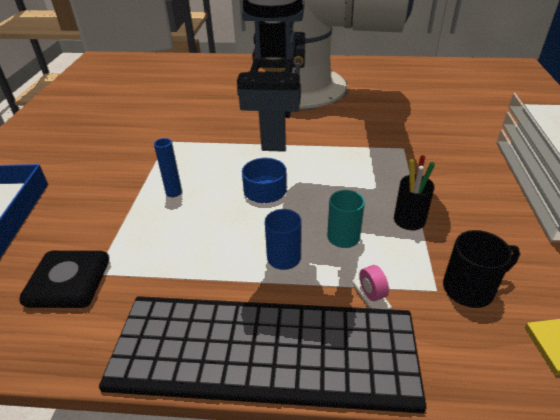

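View pics/side0.png

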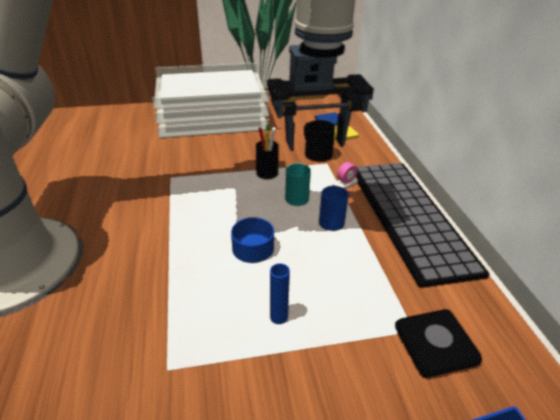

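Candidates in the scene view are:
- **Blue pot, medium size (283,240):** matches medium_pot.
- **Turquoise pot (346,219):** the decoy.
- **Wide, low blue pot (265,180):** matches large_pot.
- **Slim blue tube (168,168):** matches small_pot.
- **Black pen pot (412,205)** and **black mug (475,268):** bystanders.
- **Blue tray (20,205):** also not needed.

In the side view the same things are at medium (334,208), turquoise (298,185), large (253,240), small (280,294) and pens (267,160).

```bash
cat > h.py <<'E'
import cv2,numpy as np
from bench import ctrl
def ray(cam,u,v,pose=None):
    p=ctrl.camera_params(cam); P=p["pose"] if pose is None else pose
    d=P[:3,:3]@np.array([(u-p["cx"])/p["fx"],-(v-p["cy"])/p["fy"],-1.])
    return P[:3,3],d
def plane(o,d,z): return o+d*(z-o[2])/d[2]
def tri(r):
    A=np.zeros((3,3));b=np.zeros(3)
    for o,d in r:
        d=d/np.linalg.norm(d);M=np.eye(3)-np.outer(d,d);A+=M;b+=M@o
    return np.linalg.solve(A,b)
def mask(im,lo=(112,110,40),hi=(128,255,255)):
    m=cv2.inRange(cv2.cvtColor(im,cv2.COLOR_BGR2HSV),lo,hi)
    return cv2.morphologyEx(m,cv2.MORPH_OPEN,np.ones((3,3)))
def blob(m,u,v):
    n,l,s,c=cv2.connectedComponentsWithStats(m)
    k=min((i for i in range(1,n) if s[i,4]>100),key=lambda i:np.hypot(*(c[i]-(u,v))))
    return s[k],c[k],l==k
def wpose():
    T=np.eye(4);T[:3,:3]=ctrl.current_eef_rot();T[:3,3]=ctrl.current_tool_pos()
    return T@ctrl.camera_params("wrist")["T_tool_cam"]
E
python3 - <<'E'
from h import *
S=cv2.imread("pics/scene0.png");D=cv2.imread("pics/side0.png")
for n,a,b,lo,hi in [("large",(265,180),(253,240),0,0),("med",(283,240),(334,208),0,0),("small",(168,168),(280,294),0,0),("turq",(346,219),(298,185),(75,100,30),(100,255,255)),("pen",(412,205),(267,160),(0,0,0),(180,255,60))]:
    f=lambda im:mask(im) if lo==0 else mask(im,lo,hi)
    A=blob(f(S),*a);B=blob(f(D),*b)
    print(n,A[0],A[1].round(1),B[0],B[1].round(1),tri([ray("scene",*A[1]),ray("side",*B[1])]).round(3))
print(cv2.cvtColor(S,cv2.COLOR_BGR2HSV)[245,283],ctrl.current_eef_rot().round(2).tolist())
E
```

```text
Traceback (most recent call last):
  File "h.py", line 18, in blob
    k=min((i for i in range(1,n) if s[i,4]>100),key=lambda i:np.hypot(*(c[i]-(u,v))))
ValueError: min() iterable argument is empty
```

View pics/wrist0.png

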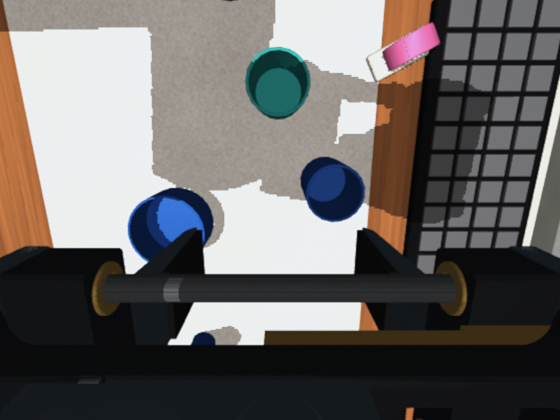

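The wrist view shows the large pot at (172,226), the medium blue pot at (332,188) and the turquoise pot at (278,83). The fingers close along image x. My colour mask needs adjusting.

```bash
cat > tri.py <<'E'
from h import *
S=cv2.imread("pics/scene0.png");D=cv2.imread("pics/side0.png")
h=cv2.cvtColor(S,cv2.COLOR_BGR2HSV);print(h[245,283],h[165,168],h[190,265],h[225,346])
for n,a,b,lo,hi in [("large",(265,180),(253,240),0,0),("med",(283,240),(334,208),0,0),("small",(168,168),(280,294),0,0),("turq",(346,219),(298,185),(75,100,30),(97,255,255)),("pen",(412,205),(267,160),(0,0,0),(180,255,40))]:
    f=lambda im:mask(im) if lo==0 else mask(im,lo,hi)
    A=blob(f(S),*a);B=blob(f(D),*b)
    print(n,A[0],A[1].round(1),B[0],B[1].round(1),tri([ray("scene",*A[1]),ray("side",*B[1])]).round(3))
print(ctrl.current_eef_rot().round(2).tolist())
E
sed -i 's/lo=(112,110,40)/lo=(102,110,40)/' h.py; python3 tri.py
```

```text
[110 192  69] [108 186  67] [109 188  72] [ 88 183  64]
large [ 242  158   44   45 1651] [264.1 179.8] [ 232  218   42   44 1564] [252.5 239.3] [ 0.494 -0.044  0.026]
med [ 266  209   35   60 1842] [283.1 238.4] [320 187  28  43 992] [333.  207.7] [0.681 0.01  0.045]
small [155 139  26  58 884] [167.7 166.8] [271 264  18  59 959] [279.  292.5] [ 0.514 -0.23   0.065]
turq [ 328  190   36   57 1727] [345.  217.8] [286 164  24  41 849] [297.3 183.9] [0.623 0.114 0.045]
pen [ 394  176   39   54 1385] [412.4 205.4] [256 143  22  35 621] [266.6 161.6] [0.57  0.239 0.036]
[[0.0, 1.0, -0.0], [1.0, -0.0, 0.0], [0.0, -0.0, -1.0]]
```

```bash
cat >> h.py <<'E'
from scipy.optimize import least_squares
R0=np.array([[0,1,0],[1,0,0],[0,0,-1.]])
def circ(im,P,c0,z,r):
    """centre of a rim of outer radius r at height z: far half of the outline cast on the rim plane"""
    p=ctrl.camera_params("wrist"); q=np.linalg.inv(P)@np.array([*c0,z,1])
    uv=(p["cx"]+p["fx"]*q[0]/-q[2],p["cy"]-p["fy"]*q[1]/-q[2])
    s,c,m=blob(mask(im),*uv)
    ct=max(cv2.findContours(m.astype(np.uint8),cv2.RETR_EXTERNAL,cv2.CHAIN_APPROX_NONE)[0],key=len)[:,0]
    X=np.array([plane(*ray("wrist",u,v,P),z)[:2] for u,v in ct]); x=np.array(c0,float)
    for _ in range(6):
        far=(X-x)@(x-P[:2,3])>0
        x=least_squares(lambda x:np.hypot(*(X[far]-x).T)-r,x,loss="soft_l1",f_scale=.001).x
    res=np.hypot(*(X[far]-x).T)-r
    return x,np.median(abs(res)),uv,s
E
cat > look.py <<'E'
from h import *
for i,(n,c,z,r) in enumerate([("small",(.514,-.230),.12,.017),("large",(.494,-.044),.05,.045),("med",(.681,.010),.085,.03)]):
    ctrl.goto([c[0],c[1]-.02,.22 if i else .25],R0); ctrl.sleep(.2)
    P=wpose(); im=ctrl.read_camera("wrist"); cv2.imwrite(f"pics/w_{n}.png",im)
    print(n,*circ(im,P,c,z,r))
print(ctrl.current_t())
a=[cv2.imread(f"pics/w_{n}.png")[40:340:,100:460] for n in ("large","med")]
cv2.imwrite("pics/crop.png",np.hstack(a))
E
python3 look.py
```

```text
small [ 0.51406041 -0.22673845] 0.00041682554716737825 (np.float64(277.6804536669643), np.float64(185.35767173954272)) [ 262  158   32   42 1032]
large [ 0.492959   -0.04091232] 0.0006392198448527051 (np.float64(277.7867240754047), np.float64(177.0992689236849)) [ 239  135   78   79 4730]
med [0.68157767 0.01320391] 0.0003897775529054584 (np.float64(278.88737125122526), np.float64(182.67032286069244)) [ 251  148   58   61 2689]
3.55
```

View pics/crop.png

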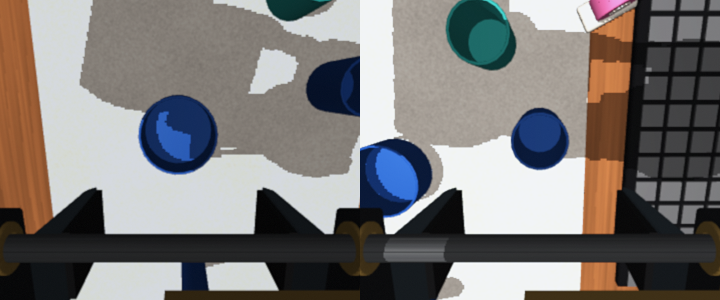

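View pics/w_small.png

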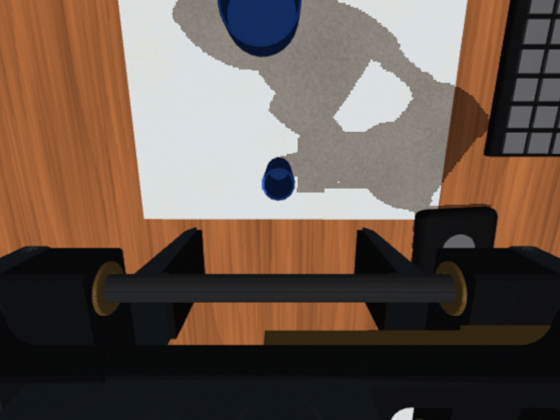

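The crops show the medium blue pot (the right half, at about (540,138)), clearly different from the turquoise one at (480,33), and the large pot at (178,133) in the left half. The third picture shows the slim tube at (278,178) standing clear. The fits are sub-millimetre, so I'm picking up the medium pot.

```bash
cat > med.py <<'E'
from h import *
m=[.6816,.0132]; L=[.4930,-.0409]
ctrl.goto([*m,.15],R0); print(ctrl.move_l([*m,.055],.1,contact_N=8))
ctrl.command_gripper(0.0); print("grip",ctrl.current_grip_width()*91,ctrl.current_grasp_force())
z0=ctrl.current_tool_pos()[2]
ctrl.move_l([*m,z0+.09],.1); ctrl.sleep(.2)
print(ctrl.current_grip_width()*91,ctrl.current_contact_force().round(2))
ctrl.move_l([*L,z0+.09],.15); ctrl.sleep(.3)
cv2.imwrite("pics/over.png",np.hstack([ctrl.read_camera("scene")[60:300,130:460],ctrl.read_camera("side")[60:300,130:460]]))
print(z0,ctrl.current_tool_pos(),ctrl.current_t())
E
python3 med.py
```

```text
False
grip 59.87901124822788 29.996365243569016
60.02220124669007 [ 0.15  0.52 -0.76]
0.05510281367464362 [ 0.493092   -0.04082673  0.14505282] 8.7333
```

View pics/over.png

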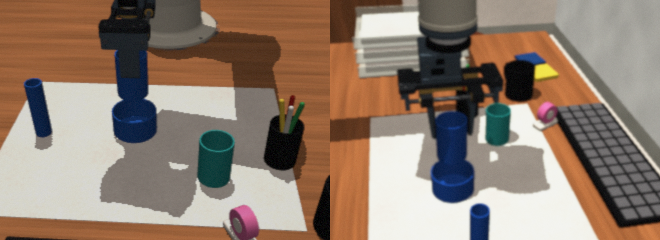

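The medium pot is held upright over the large pot, centred in both views (135,75 above 135,120, and 452,135 above 452,180). Next I lower it and release.

```bash
cat > med2.py <<'E'
from h import *
L=[.4930,-.0409]
ctrl.move_l([*L,.066],.1)
print(ctrl.move_l([*L,.0575],.03,contact_N=3),ctrl.current_tool_pos(),ctrl.current_contact_force().round(2))
ctrl.command_gripper(1.0); ctrl.sleep(.4)
ctrl.move_l([*L,.2],.15); 
ctrl.goto([L[0],L[1]-.02,.24],R0); ctrl.sleep(.2)
P=wpose(); im=ctrl.read_camera("wrist")
print(circ(im,P,L,.089,.03))
cv2.imwrite("pics/nest.png",np.hstack([im[60:300,150:410],ctrl.read_camera("side")[120:360,130:400],ctrl.read_camera("scene")[80:320,130:390]]))
print(ctrl.current_t())
E
python3 med2.py
```

```text
True [ 0.4932274  -0.04096061  0.05857466] [-0.2  -0.69  1.21]
(array([ 0.49319928, -0.04680285]), np.float64(0.0013408902252335167), (np.float64(279.16733012479955), np.float64(181.44433452365143)), array([ 243,  139,   74,   75, 3960], dtype=int32))
12.775
```

View pics/nest.png

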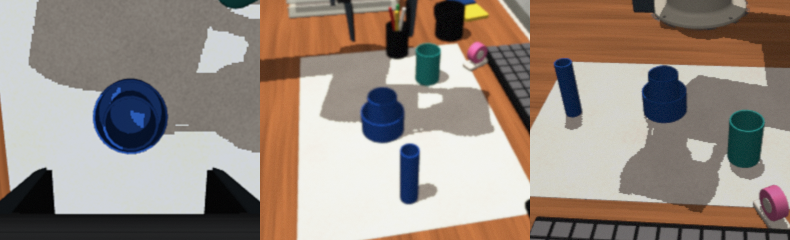

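The medium pot is nested upright: its rim is concentric in the wrist crop at about (130,117), and the side and scene crops show it seated. The circle fit merged the two pots, so I'm ignoring it and using the release position. Now the small pot.

```bash
cat > small.py <<'E'
from h import *
s=[.5141,-.2267]; M=[.4931,-.0409]
ctrl.goto([*s,.2],R0); print(ctrl.move_l([*s,.09],.1,contact_N=8))
ctrl.command_gripper(0.0); print("grip",ctrl.current_grip_width()*91,ctrl.current_grasp_force())
ctrl.move_l([*s,.215],.1); ctrl.sleep(.2)
print(ctrl.current_grip_width()*91)
ctrl.move_l([*M,.215],.15); ctrl.sleep(.3)
cv2.imwrite("pics/over2.png",np.hstack([ctrl.read_camera("scene")[40:280,130:460],ctrl.read_camera("side")[80:320,130:460]]))
print(ctrl.current_tool_pos(),ctrl.current_t())
E
python3 small.py
```

```text
False
grip 32.771705063907255 29.99258453026414
32.78616017123093
[ 0.49312439 -0.04102623  0.21498627] 19.075
```

View pics/over2.png

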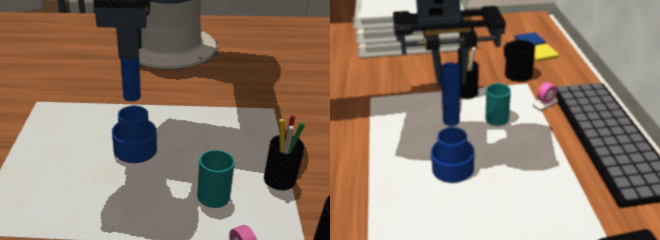

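The small pot hangs upright over the medium pot, lined up in both views: (131,98) above (133,115), and (451,122) above (452,138). I'm lowering it with a contact stop.

```bash
cat > small2.py <<'E'
from h import *
M=[.4931,-.0409]
hit=ctrl.move_l([*M,.110],.06,contact_N=5); print(hit,ctrl.current_tool_pos())
if not hit:
    print(ctrl.move_l([*M,.0965],.03,contact_N=3),ctrl.current_tool_pos(),ctrl.current_contact_force().round(2))
    ctrl.command_gripper(1.0); ctrl.sleep(.4)
    ctrl.move_l([*M,.24],.15); ctrl.sleep(.3)
    cv2.imwrite("pics/end.png",np.hstack([ctrl.read_camera("side")[120:360,130:400],ctrl.read_camera("scene")[80:320,130:390]]))
print(ctrl.current_t())
E
python3 small2.py
```

```text
False [ 0.49324777 -0.04093707  0.11025322]
True [ 0.49295729 -0.04091201  0.09768038] [-0.51 -0.96  3.83]
24.2917
```

View pics/end.png

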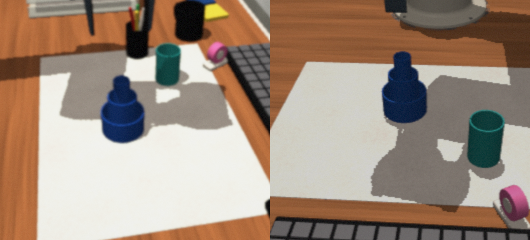

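Both crops show all three pots nested and upright, at (122,105) and (404,90). The arm is clear and the pen pot looks untouched.

```bash
python3 -c "
from bench import ctrl
print(ctrl.sign_off())"
```

```text
the job is handed in; nothing more can be done
None
```

The medium pot stands in the large one and the small pot in the medium one, each lowered gently and released; the pen pot looks undisturbed, and the job was handed in at about 24 s (no verdict was returned).

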